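# Drag a tote out of a deep rack with a pull hook

### The job

Fetch the green tote out of the low wire rack: first move the wooden offcut that lies in front of it out of its way, then take the red-handled pull hook, hook its tip over the tote's front lip from inside and drag the tote out along the bench until the whole tote stands clear of the rack, upright and with its wedges in it. Move the tote only with the hook (never touch either tote with the gripper or arm), do not let it run into the offcut, and leave the grey tote, the glue bottle and the mug standing where they are. Finish with the hook unhooked and put down on the bench, clear of the tote, and the offcut lying on the bench.

Things in the scene. Friction and masses are not known exactly. Their poses are not given: they have to be found in the camera images.
- rack: Fixed dark wire rack, two bays side by side, no floor (totes stand on the bench): 242 mm wide, 268 deep, 142 high, underside of its see-through wire roof at 132 mm. Origin: middle of its open front (mouth) at bench level; x points level into its depth, y across, z up. Bay centre lines at y = +59 and -59 mm; each bay 112 mm wide between its side wires.
- green_tote: Green open plastic tote, 0.25 to 0.5 kg, loose, deep in either bay, front lip 50 to 90 mm behind the mouth. Origin: centre of underside; x to its rear (into the rack), z up. Over its 6 mm outward lip 168 mm long (x), 96 wide (y); rim 60 mm high; walls 4 mm, inner faces at x = +-74, y = +-38 mm, floor 4 mm. Two loose wedges lie in its rear part; some 40 mm is free behind the front wall.
- grey_tote: Grey tote of the same shape as the green one, empty, in the other bay: to be left alone. Origin and axes likewise.
- wedge_0_in_tote: Hardwood wedge 30x100x20 mm lying in the green tote. Origin: centre of its underside; y along its length.
- wedge_1_in_tote: Hardwood wedge 30x100x20 mm lying beside the other in the green tote. Origin: centre of its underside; y along its length.
- hook_grip (a point): Centre of the red block handle (110 mm long in x, 28 wide, 50 high) of the pull hook, 0.16 kg, loose, standing on the bench on handle and tip. x points along the hook to its tip, z up. A level steel bar, 10 mm thick, its axis 10 mm above this point, runs from the handle to x = 190 mm and there turns straight down.
- hook_tip (a point): Lower end of the hook's down-turned tip (10 mm diameter, vertical): 190 mm ahead (x) and 25 mm below the centre of the handle, level with the handle's underside. The tip reaches 30 mm below the level bar's underside. Axes as the hook.
- pull_hook: The pull hook: origin under the middle of its handle, at the underside; x towards the tip, z up.
- offcut_center (a point): Centre of the dark wooden glulam offcut, 45 mm wide (x), 122 mm long (y), 26 mm high (z), about 0.1 kg, lying flat on the bench in front of the green tote's bay, 80 to 140 mm outside the mouth, roughly across the way out. Apart from the listed things the bench is clear for x 0.40 to 0.65, y -0.25 to 0.20 m.
- offcut: The same offcut: origin at the centre of its underside.
- glue_squeeze_bottle: Standing white glue bottle with a red nozzle, 62 mm across, 205 mm high, loose, in front of the grey tote's bay. Origin: centre of its underside.
- mug_of_tea: White tea mug, 92 mm across, 126 mm over its handle, 95 mm high, loose, on the right of the bench. Origin: centre of its underside; its handle points to its -y.
There are look-alikes about, which are no part of the job. Of the things that look like the glue_squeeze_bottle, the largest one is meant.

How it is judged (in metres and radians):
On the way, in this order (a step that is already met when the one before it is completed fails the run):
1. the hook's tip stands inside the green tote, below its rim, while the tote is still in the rack (x of hook_tip in the frame of green_tote between -0.074 and 0 m and y of hook_tip in the frame of green_tote between -0.038 and 0.038 m and z of hook_tip in the frame of green_tote below 0.056 m and x of green_tote in the frame of rack above 0.1 m), for 0.1 s.
2. the whole green tote is dragged out of the rack, the hook still in it (x of green_tote in the frame of rack below -0.084 m and x of hook_tip in the frame of green_tote above -0.076 m and z of hook_tip in the frame of green_tote below 0.058 m), for 0.1 s.
At the end, for the whole second after the job is handed in: The green tote's rear end is outside the mouth; it stands upright (0.1 rad) on the bench with both wedges in it. Hook (handle centre and tip below 50 mm) and offcut (centre below 40 mm) rest on the bench, not touching it. Grey tote within 25 mm of its start, bottle and mug upright (0.2 rad) (x of green_tote in the frame of rack below -0.084 m and angle between green_tote's own z axis and vertical below 0.1 rad and height (world z) of green_tote between -0.01 and 0.01 m and linear speed of each of green_tote, pull_hook, offcut below 0.02 m/s and z of each of wedge_0_in_tote, wedge_1_in_tote in the frame of green_tote below 0.05 m and horizontal distance between each of wedge_0_in_tote, wedge_1_in_tote and green_tote below 0.07 m and contact force between each of pull_hook, offcut and green_tote below 0.1 N and height (world z) of hook_grip between 0 and 0.05 m and height (world z) of hook_tip below 0.05 m and height (world z) of offcut_center between 0 and 0.04 m and distance of grey_tote from where it was at the start of the episode below 0.025 m and angle between each of glue_squeeze_bottle, mug_of_tea's own z axis and vertical below 0.2 rad).
It fails at once if the gripper or arm touches a tote (contact force between any of the fingers, the arm and green_tote above 0.5 N or contact force between any of the fingers, the arm and grey_tote above 0.5 N).
It fails at once if the green tote runs into the offcut (contact force between green_tote and offcut above 0.5 N).
It fails at once if the grey tote is shifted by more than 25 mm (distance of grey_tote from where it was at the start of the episode above 0.025 m).
It fails at once if the glue bottle is shifted by more than 25 mm (distance of glue_squeeze_bottle from where it was at the start of the episode above 0.025 m).
It fails at once if the mug is shifted by more than 25 mm (distance of mug_of_tea from where it was at the start of the episode above 0.025 m).
It also fails if it takes over 69 s, if anything falls off the work surface, if the arm or the gripper's body presses on something with over 40 N, if the wrist force passes 120 N, or if a joint passes its speed limit or range.

### The arm

A 6-joint arm with a two-finger parallel gripper is mounted at the origin on a cart in front of the work surface, level with it; the furniture and walls round the work are solid. World frame = base frame: x ahead of the robot, y to its left, z up, the work surface at z = 0. Lengths are in m, angles in degrees, forces in N, time in s.
With the tool pointing down it reaches from about 0.3 to 0.75 m from the base axis. Payload 8.5 kg.
Tool frame: the origin (TCP) lies between the finger pads; the fingertips stand 14 mm ahead of it and the grasp point (between the pads) lies 5 mm behind it; x points along the fingers, z is the direction in which the jaws open and shut, and the axes are right-handed (so a half turn about x gives the same grasp; the last joint's range is limited). The gripper opens to 85 mm and grips with 20 to 120 N. Pads are 22 mm wide; open, the fingers measure 114 mm over their backs; the gripper's body (76 mm by 85 mm) begins 54 mm behind the grasp point. The pads swing forward as they close: fully open they stand 13 mm farther back than shut.
Start: joints at [-85.445, 21.807, 74.336, -0, 83.858, -12.336], TCP at [0.16, -0.526, 0.245] pointing down, gripper open.
Joint ranges: [-178.18, 178.18], [-50.72, 133.34], [12.68, 142.11], [-81.47, 261.47], [9.98, 163.14], [-165.26, 165.26]. Speed limits (degrees/s): [136.94, 136.94, 180, 180, 180, 180].

### API

Orientations are given as a 3x3 rotation matrix whose columns are the frame's x, y, z axes.
In Python, from rig import env gives the robot as it stands.
- The arm moves only by the shell command python3 -m jog 'ROWS' [FORCE]. ROWS is JSON, a list of rows, each a list of 5 numbers: the opening, from -1 (shut) to 1 (fully open), so that 0 is half open, then the shift along the tool's x, y, z in m, then the turn about the tool's x in rad. In form: [[claw, dx, dy, dz, yaw], ...]. A call has 1 to 20 rows; each row is the pose to reach, as a shift and turn from the pose commanded when the call began, along the tool's axes at that moment; what a row does not reach only later rows make up. A row lasts 1/10 s, in which the tool goes at most 50 mm and 8.59 degrees, less where a joint would pass 70% of its speed; a pose out of reach is approached as far as the arm can. A call with a gripper value outside its range is refused whole. The fingers move at their own pace and stop on an object; FORCE is the grip in N (left out, the last holds). Time passes only in rows, so rows that repeat a pose let the fingers close. It gives the time, the measured TCP pose, the force and the opening at its end, in the units of the state.
- env.observe(): the state, without advancing time (a new reading comes with each control period).
- env.get_image(name): name is "side" or "top" or "wrist"; returns the picture (480x640x3 uint8, red, green, blue); there is no depth.
- env.camera_model(name): a dict with "fx", "fy", "cx", "cy" (pixels), "origin" and "orientation" of the camera in the world. Camera axes: x right, y up, looking along -z (the intrinsics and any distortion apply to the point x, -y, -z); pixel columns grow to the right and rows downward; lengths in m; the calibration is good to about 2 mm. A picture is of the moment at which its call begins: read the wrist's pose just before it. camera_model takes no time and is no camera call; for the wrist camera it gives the pose at the moment of the call.
- env.close_job(): hands the job in, once; it reports no verdict.
The state is a dict: "time_s": time; "q": joint angles; "qvel": joint speeds; "joint_efforts": joint torques, N m; "position": TCP position; "tool_rot": TCP orientation; "ft_force": force on the tool from outside, world axes, zero at the start; "wrist_torque": the same for the moment, N m; "grip_width": finger opening in m.
Only numpy, scipy, OpenCV 4.12 (cv2) and the standard library are available. Lean on these libraries where they do the work, as an engineer would, in place of code of your own. Each camera call takes 0.05 s, during which the arm holds its last target.

## Working session

There is one attempt and no reset: what is moved stays moved. The work goes in short steps, Python scripts to look and compute and a shell command to move; the robot and the scene stay as the last step left them, time stands still between calls to the robot, and variables do not carry over. Pictures are saved under pics/ and viewed, and the job is handed in when it is done.

```bash
ls; mkdir -p pics; python3 - <<'E'
from rig import env
import cv2
s=env.observe();print(s)
for n in("side","top","wrist"):
    m=env.camera_model(n);print(n,m)
    cv2.imwrite(f"pics/{n}0.png",env.get_image(n)[:,:,::-1])
E
```

```text
pics
{'time_s': 0.0, 'q': array([-8.54439496e+01,  2.18419941e+01,  7.43854022e+01, -1.07561811e-03,
        8.38558650e+01, -1.23368243e+01]), 'qvel': array([-0.02289868,  0.02372196, -0.0122334 ,  0.103715  ,  0.04427633,
       -0.07775353]), 'joint_efforts': array([ 1.15179955e-03, -4.48455226e+01, -2.31277084e+01, -1.71426987e-04,
        4.73588487e-03,  2.18449651e-05]), 'position': array([ 0.15978282, -0.52600025,  0.24469852]), 'tool_rot': array([[-1.34038827e-04,  9.56849160e-01,  2.90585042e-01],
       [ 1.44710822e-03,  2.90584926e-01, -9.56848111e-01],
       [-9.99998944e-01,  2.92253204e-04, -1.42361395e-03]]), 'ft_force': array([0.77450135, 0.58839421, 0.4310643 ]), 'wrist_torque': array([ 0.03948511, -0.01264692, -0.03647591]), 'grip_width': 0.08546250257122581}
side {'fx': 549.1077067482353, 'fy': 549.1077067482353, 'cx': 311.3544440284718, 'cy': 250.9960695049948, 'origin': array([-0.45888638,  0.41063109,  0.9524001 ]), 'orientation': array([[-0.20026881,  0.64354314, -0.73874531],
       [-0.97956165, -0.1170962 ,  0.16354647],
       [ 0.01874494,  0.75639984,  0.65384089]])}
top {'fx': 457.51543827560266, 'fy': 457.51543827560266, 'cx': 334.861408324644, 'cy': 245.2768237132527, 'origin': array([0.32069408, 0.1803842 , 1.20461267]), 'orientation': array([[-0.02016811,  0.98161648, -0.18979552],
       [-0.99946739, -0.02466606, -0.02136641],
       [-0.02565513,  0.18926351,  0.98159113]])}
wrist {'fx': 349.3818262201136, 'fy': 349.3818262201136, 'cx': 314.24969954729477, 'cy': 234.62651470635396, 'origin': array([ 0.22669105, -0.50592555,  0.37304475]), 'orientation': array([[ 2.91714429e-01,  9.19476983e-01,  2.63561699e-01],
       [-9.56505280e-01,  2.80589766e-01,  7.97936871e-02],
       [-5.84256823e-04, -2.75375127e-01,  9.61336673e-01]])}
```

View pics/side0.png

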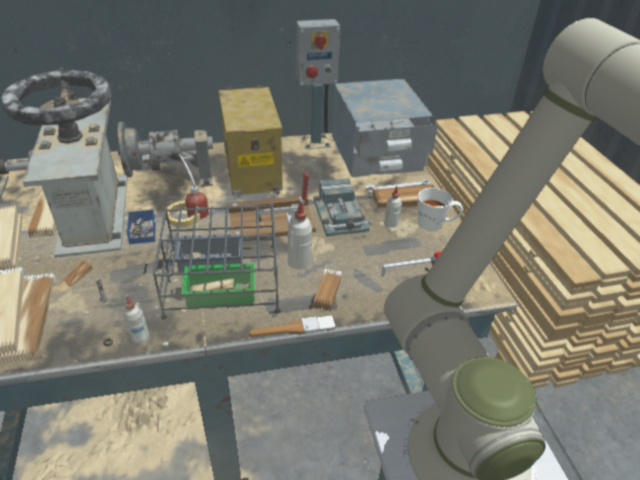

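View pics/top0.png

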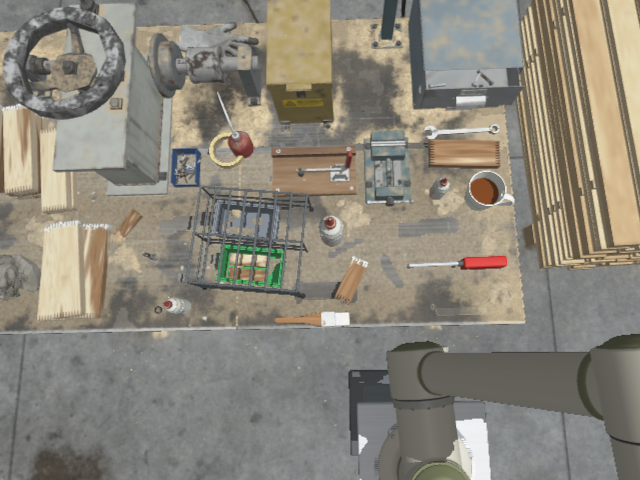

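View pics/wrist0.png

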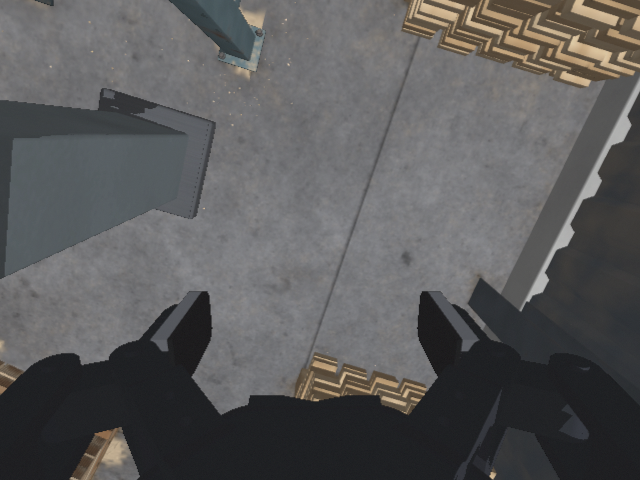

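The top view shows the rack with its mouth at about col 300 (facing right). The green tote is in the near bay (250,267), the grey in the far bay, the offcut at (350,280), the hook at (410–505,264), the bottle at (331,230) and the mug at (485,190). I'll enlarge these.

```bash
cat > h.py <<'E'
import numpy as np,cv2
from rig import env
def ray(m,u,v):
    d=np.array([(u-m["cx"])/m["fx"],-(v-m["cy"])/m["fy"],-1.0])
    return np.array(m["origin"]),m["orientation"]@d
def px2w(n,u,v,z,m=None):
    o,d=ray(m or env.camera_model(n),u,v); return o+d*(z-o[2])/d[2]
def w2px(n,P,m=None):
    m=m or env.camera_model(n); p=(np.atleast_2d(P)-m["origin"])@m["orientation"]
    return np.c_[m["cx"]+m["fx"]*p[:,0]/-p[:,2], m["cy"]-m["fy"]*p[:,1]/-p[:,2]]
def crop(img,x0,y0,x1,y1,k,out):
    c=cv2.resize(img[y0:y1,x0:x1],None,fx=k,fy=k,interpolation=cv2.INTER_CUBIC)
    for x in range((x0//10+1)*10,x1,10):
        L=14 if x%50==0 else 6
        cv2.line(c,((x-x0)*k,0),((x-x0)*k,L),(0,0,255),1)
        if x%50==0: cv2.putText(c,str(x),((x-x0)*k+2,14),0,.4,(0,0,255),1)
    for y in range((y0//10+1)*10,y1,10):
        L=14 if y%50==0 else 6
        cv2.line(c,(0,(y-y0)*k),(L,(y-y0)*k),(0,0,255),1)
        if y%50==0: cv2.putText(c,str(y),(16,(y-y0)*k+4),0,.4,(0,0,255),1)
    cv2.imwrite(out,c)
E
python3 - <<'E'
from h import *
t=cv2.imread("pics/top0.png");s=cv2.imread("pics/side0.png")
crop(t,180,170,380,320,4,"pics/c1.png")
crop(t,380,160,530,280,5,"pics/c2.png")
crop(s,140,190,350,340,3,"pics/c3.png")
E
```

```text
(no output)
```

View pics/c1.png

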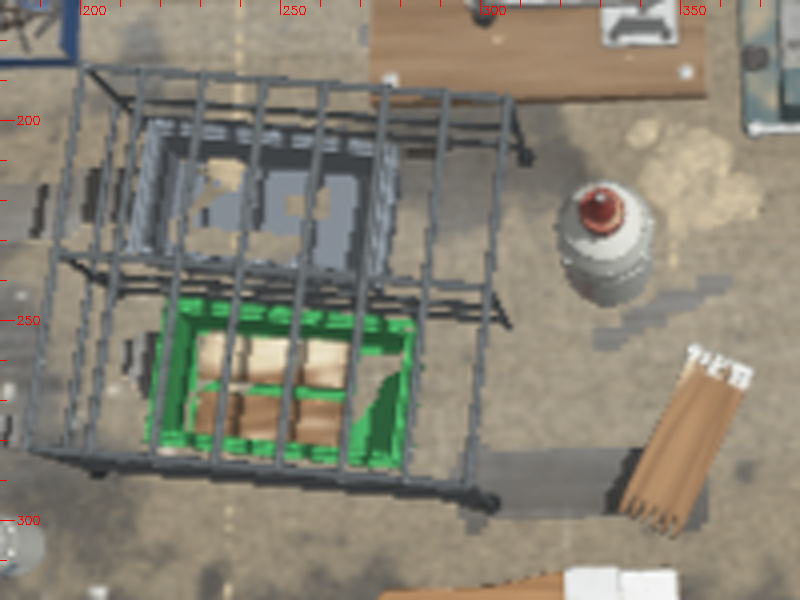

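View pics/c2.png

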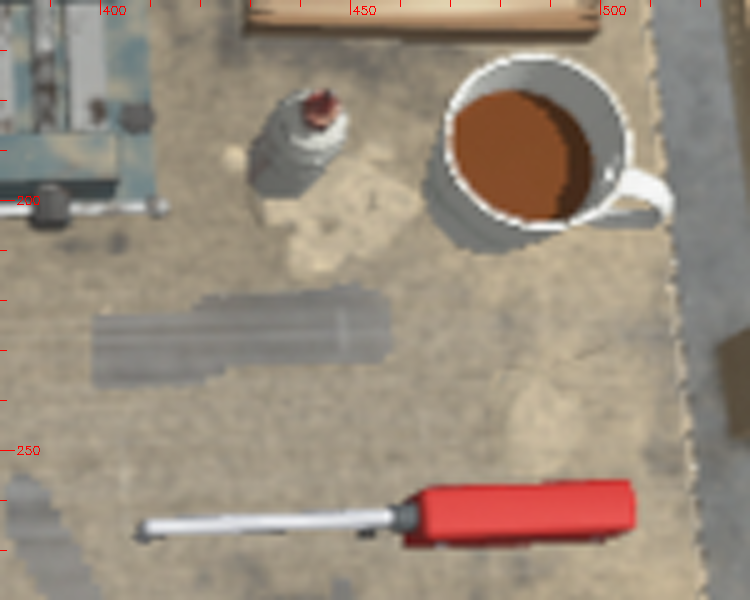

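View pics/c3.png

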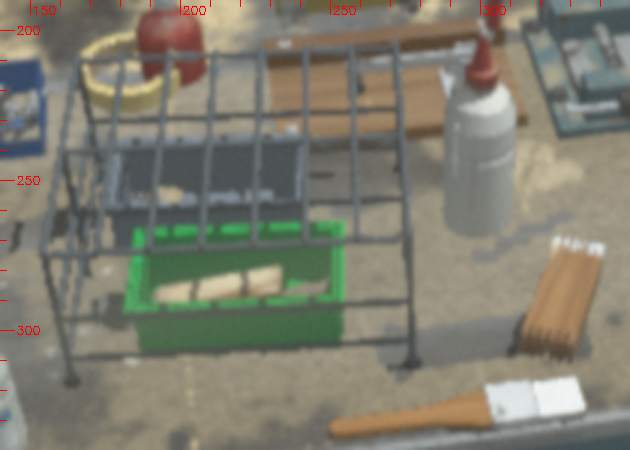

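```bash
python3 - <<'E'
from h import *
np.set_printoptions(precision=4,suppress=True)
def f(x0,y0,k,pts,z,name):
    P=np.array([px2w("top",x0+a/k,y0+b/k,z) for a,b in pts]);print(name);print(P[:,:2]);return P
f(180,170,4,[(507,97),(470,487),(25,450),(85,68)],.14,"rackroof FF FN RN RF")
f(180,170,4,[(485,503),(527,157),(503,323)],0.005,"feet")
P=f(180,170,4,[(405,465),(413,322),(180,302),(150,443)],.06,"green FN FF RF RN");print(P.mean(0))
P=f(180,170,4,[(395,145),(378,287),(125,255),(150,118)],.06,"grey");print(P.mean(0))
P=f(180,170,4,[(690,347),(750,370),(675,533),(622,512)],.026,"offcut");print(P.mean(0))
P=f(380,160,5,[(422,490),(632,480),(635,530),(420,537)],.05,"handle");print(P.mean(0))
f(380,160,5,[(140,527),(400,516)],.04,"bar")
f(380,160,5,[(143,538)],.00,"tipbottom")
f(180,170,4,[(608,290)],0,"bottle front-bottom")
P=[px2w("side",140+a/3,190+b/3,.026) for a,b in[(555,235),(606,245),(576,338),(524,325)]];print(np.array(P),np.mean(P,0))
P=[px2w("side",140+a/3,190+b/3,.06) for a,b in[(343,298),(343,225),(137,230),(128,308)]];print(np.array(P),np.mean(P,0))
print(px2w("side",140+478/3,190+230/3,0))
E
python3 - <<'E'
import cv2,sys
sys.path.insert(0,'.')
from h import *
s=cv2.imread("pics/side0.png");crop(s,370,180,470,280,6,"pics/c4.png")
E
```

```text
rackroof FF FN RN RF
[[0.6543 0.2692]
 [0.4185 0.2928]
 [0.4461 0.5551]
 [0.6801 0.5279]]
feet
[[0.4202 0.2973]
 [0.6539 0.2673]
 [0.5397 0.2845]]
green FN FF RF RN
[[0.4406 0.3421]
 [0.5318 0.3372]
 [0.5485 0.4871]
 [0.4582 0.5038]]
[0.4947 0.4176 0.06  ]
grey
[[0.649  0.3491]
 [0.5551 0.3597]
 [0.5803 0.5235]
 [0.6717 0.51  ]]
[0.614  0.4356 0.06  ]
offcut
[[0.5169 0.1606]
 [0.5008 0.1221]
 [0.3966 0.1735]
 [0.4107 0.2072]]
[0.4563 0.1659 0.026 ]
handle
[[ 0.5028 -0.1227]
 [ 0.5053 -0.2287]
 [ 0.4798 -0.2279]
 [ 0.4788 -0.1199]]
[ 0.4917 -0.1748  0.05  ]
bar
[[ 0.4887  0.0195]
 [ 0.4912 -0.1131]]
tipbottom
[[0.4886 0.0127]]
bottle front-bottom
[[0.5614 0.2141]]
[[0.517  0.1587 0.026 ]
 [0.4975 0.1199 0.026 ]
 [0.3989 0.1684 0.026 ]
 [0.42   0.2053 0.026 ]] [0.4584 0.1631 0.026 ]
[[0.4411 0.3431 0.06  ]
 [0.5235 0.3329 0.06  ]
 [0.5471 0.4947 0.06  ]
 [0.46   0.504  0.06  ]] [0.4929 0.4187 0.06  ]
[0.5625 0.2151 0.    ]
```

View pics/c4.png

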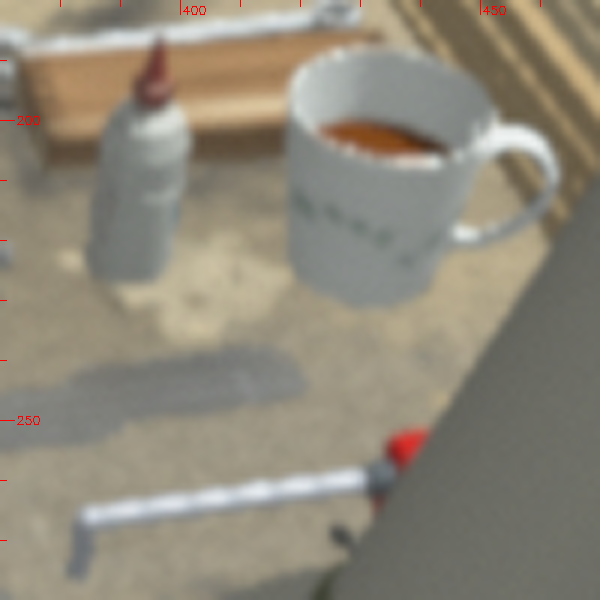

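```bash
python3 -m jog '[[1,0.08,0.485,-0.574,-2.41],[1,0.08,0.485,-0.574,-2.41],[1,0.08,0.485,-0.574,-2.41],[1,0.08,0.485,-0.574,-2.41],[1,0.08,0.485,-0.574,-2.41],[1,0.08,0.485,-0.574,-2.41],[1,0.08,0.485,-0.574,-2.41],[1,0.08,0.485,-0.574,-2.41],[1,0.08,0.485,-0.574,-2.41],[1,0.08,0.485,-0.574,-2.41],[1,0.08,0.485,-0.574,-2.41],[1,0.08,0.485,-0.574,-2.41],[1,0.08,0.485,-0.574,-2.41],[1,0.08,0.485,-0.574,-2.41],[1,0.08,0.485,-0.574,-2.41],[1,0.08,0.485,-0.574,-2.41],[1,0.08,0.485,-0.574,-2.41],[1,0.08,0.485,-0.574,-2.41],[1,0.08,0.485,-0.574,-2.41],[1,0.08,0.485,-0.574,-2.41]]' 60
python3 - <<'E'
from h import *
s=env.observe();print(s["time_s"],s["q"],s["position"],s["tool_rot"])
im=env.get_image("wrist")[:,:,::-1];cv2.imwrite("pics/w1.png",im)
cv2.imwrite("pics/t1.png",env.get_image("top")[:,:,::-1])
E
```

```text
time_s: 2.15
position: [0.457, 0.163, 0.1656]
tool_rot: [[0.0, -0.905, 0.426], [-0.0, 0.426, 0.905], [-1.0, -0.0, 0.0]]
ft_force: [-0.1, 0.5, -0.6]
grip_width: 0.0854
2.15 [ 5.61949079e+00  1.99495772e+01  9.18471370e+01 -4.03909252e-03
  6.81870533e+01 -5.91605170e+01] [0.45703187 0.16302074 0.16557699] [[ 2.88358477e-04 -9.04689548e-01  4.26071284e-01]
 [-3.73913384e-05  4.26071291e-01  9.04689589e-01]
 [-9.99999958e-01 -2.76806288e-04  8.90337155e-05]]
```

View pics/w1.png

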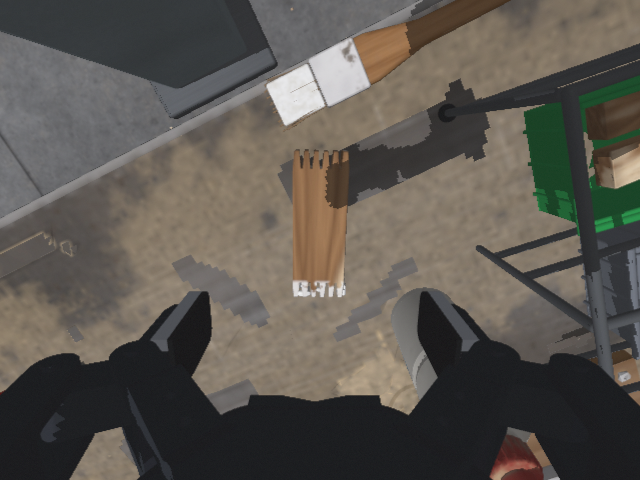

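View pics/t1.png

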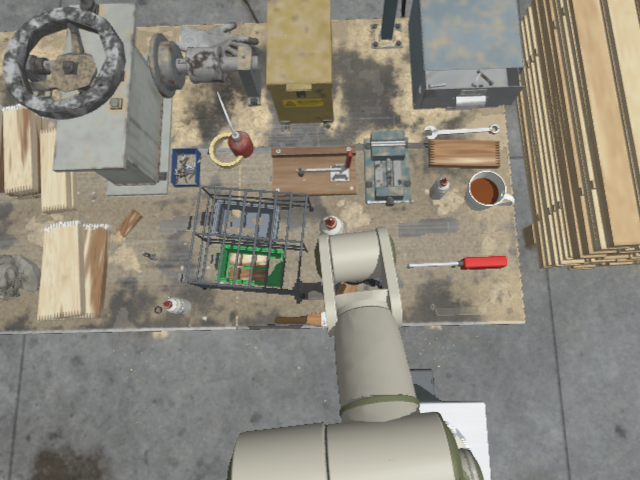

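The wrist view shows the offcut between (293,150) and (346,296), well aligned with the jaws. The front rack foot is at (447,113) and the bottle is behind the right finger.

```bash
python3 - <<'E'
from h import *
np.set_printoptions(precision=4,suppress=True)
m=env.camera_model("wrist")
P=np.array([px2w("w",a,b,.026,m) for a,b in[(293,150),(349,152),(346,296),(292,296)]]);print(P,P.mean(0))
R=env.observe()["tool_rot"];d=P.mean(0)-env.observe()["position"];print(R.T@d, np.degrees(np.arctan2(*(P[2]-P[1])[1::-1])))
print("foot",px2w("w",447,113,.005,m),"foot mid",px2w("w",481,249,.005,m))
G=np.array([px2w("w",a,b,.06,m) for a,b in[(525,108),(538,211)]]);print("green front lip",G)
t=np.array(px2w("top",180+602/4,170+207/4,.2));print("nozzle",t)
m2=px2w("top",380+540/5,160+140/5,.095);print("mug",m2)
E
```

```text
[[0.3973 0.1737 0.026 ]
 [0.4163 0.2109 0.026 ]
 [0.5233 0.1616 0.026 ]
 [0.5041 0.1205 0.026 ]] [0.4602 0.1667 0.026 ]
[ 0.1396 -0.0013  0.0044] -24.734688219928294
foot [0.4233 0.2936 0.005 ] foot mid [0.5422 0.2835 0.005 ]
green front lip [[0.4357 0.3199 0.06  ]
 [0.5041 0.3099 0.06  ]]
nozzle [0.5693 0.211  0.2   ]
mug [ 0.6719 -0.1827  0.095 ]
```

```bash
python3 -m jog '[[1,0.05,-0.001,0.004,0],[1,0.09,-0.001,0.004,0],[1,0.12,-0.001,0.004,0],[1,0.143,-0.001,0.004,0],[1,0.143,-0.001,0.004,0],[1,0.143,-0.001,0.004,0],[-0.3,0.143,-0.001,0.004,0],[-0.3,0.143,-0.001,0.004,0],[-0.3,0.143,-0.001,0.004,0],[-0.3,0.143,-0.001,0.004,0],[-0.3,0.143,-0.001,0.004,0],[-0.3,0.143,-0.001,0.004,0],[-0.3,0.143,-0.001,0.004,0],[-0.3,0.143,-0.001,0.004,0]]' 60
```

```text
time_s: 3.65
position: [0.4602, 0.1672, 0.0235]
tool_rot: [[0.002, -0.906, 0.423], [0.0, 0.423, 0.906], [-1.0, -0.002, 0.001]]
ft_force: [-1.5, -0.7, 9.3]
grip_width: 0.0415
```

```bash
python3 -m jog '[[-0.3,-0.04,0,0,0],[-0.3,-0.08,0,0,0],[-0.3,-0.08,-0.185,-0.065,1.13],[-0.3,-0.08,-0.185,-0.065,1.13],[-0.3,-0.08,-0.185,-0.065,1.13],[-0.3,-0.08,-0.185,-0.065,1.13],[-0.3,-0.08,-0.185,-0.065,1.13],[-0.3,-0.08,-0.185,-0.065,1.13],[-0.3,-0.08,-0.185,-0.065,1.13],[-0.3,-0.08,-0.185,-0.065,1.13],[-0.3,-0.08,-0.185,-0.065,1.13],[-0.3,-0.08,-0.185,-0.065,1.13],[-0.3,-0.08,-0.185,-0.065,1.13]]' 60
python3 - <<'E'
from h import *
s=env.observe();print(s["time_s"],s["q"],s["position"],s["tool_rot"])
cv2.imwrite("pics/s2.png",env.get_image("side")[:,:,::-1])
E
```

```text
time_s: 4.95
position: [0.5998, 0.03, 0.1024]
tool_rot: [[0.0, -0.006, 1.0], [-0.0, 1.0, 0.006], [-1.0, -0.0, 0.0]]
ft_force: [0.2, -0.8, -1.6]
grip_width: 0.0418
4.95 [-8.42143903e+00  3.43283772e+01  7.78340552e+01 -7.56795878e-04
  6.78339483e+01 -8.75175048e+00] [0.59978983 0.02997914 0.10242371] [[ 6.06962215e-05 -5.76997288e-03  9.99983352e-01]
 [-2.13517687e-05  9.99983353e-01  5.76997418e-03]
 [-9.99999998e-01 -2.17016289e-05  6.05720120e-05]]
```

View pics/s2.png

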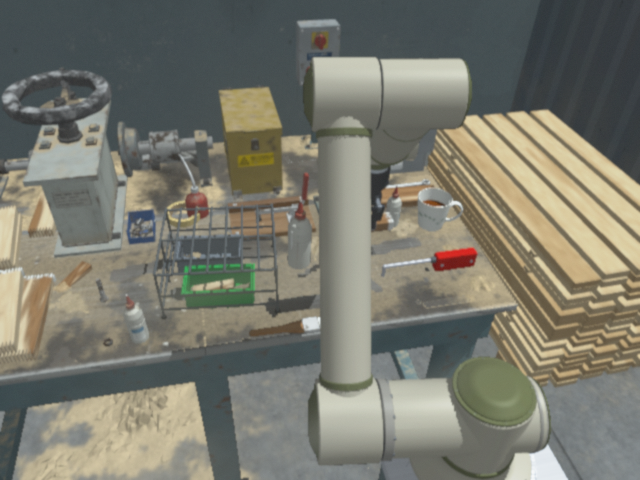

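The side view shows the offcut gone from its old spot; it is hidden behind the arm and held. The hook lies unchanged. I'll lower it and release.

```bash
python3 -m jog '[[-0.3,0.04,0,0,0],[-0.3,0.07,0,0,0],[-0.3,0.078,0,0,0],[-0.3,0.078,0,0,0],[-0.3,0.078,0,0,0],[0.7,0.078,0,0,0],[1,0.078,0,0,0],[1,0.078,0,0,0],[1,0.078,0,0,0],[1,0.03,0,0,0],[1,-0.02,0,0,0],[1,-0.06,0,0,0],[1,-0.06,0,0,0]]'
python3 - <<'E'
from h import *
s=env.observe();print(s["time_s"],s["position"])
cv2.imwrite("pics/w3.png",env.get_image("wrist")[:,:,::-1])
E
```

```text
time_s: 6.3
position: [0.602, 0.0297, 0.1683]
tool_rot: [[0.011, -0.004, 1.0], [-0.002, 1.0, 0.004], [-1.0, -0.002, 0.011]]
ft_force: [-0.2, 1.3, 0.0]
grip_width: 0.0858
6.3 [0.60197648 0.02974503 0.16834317]
```

View pics/w3.png

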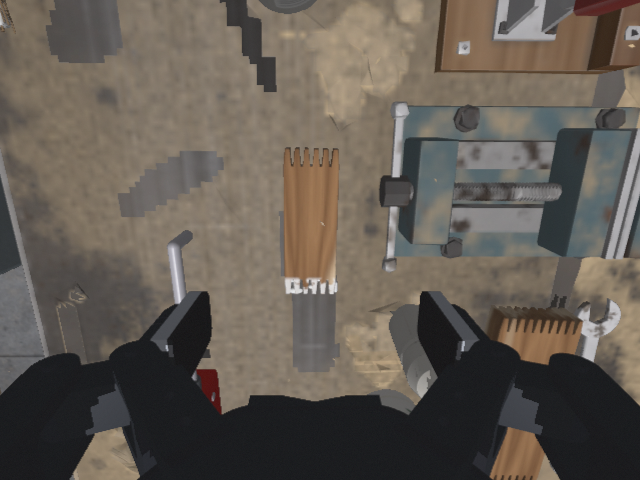

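The offcut lies flat at cols 284–340, clear of the hook. The hook tip elbow shows at (182,240). Next I go above the handle.

```bash
python3 -m jog '[[1,0,-0.202,-0.11,0],[1,0,-0.202,-0.11,0],[1,0,-0.202,-0.11,0],[1,0,-0.202,-0.11,0],[1,0,-0.202,-0.11,0],[1,0,-0.202,-0.11,0],[1,0,-0.202,-0.11,0],[1,0,-0.202,-0.11,0]]'
python3 - <<'E'
from h import *
s=env.observe();print(s["time_s"],s["position"])
cv2.imwrite("pics/w4.png",env.get_image("wrist")[:,:,::-1])
E
```

```text
time_s: 7.15
position: [0.4908, -0.1716, 0.1617]
tool_rot: [[-0.001, -0.005, 1.0], [0.001, 1.0, 0.005], [-1.0, 0.001, -0.001]]
ft_force: [0.6, 0.0, 0.2]
grip_width: 0.0858
7.15 [ 0.49077803 -0.17158828  0.16168406]
```

View pics/w4.png

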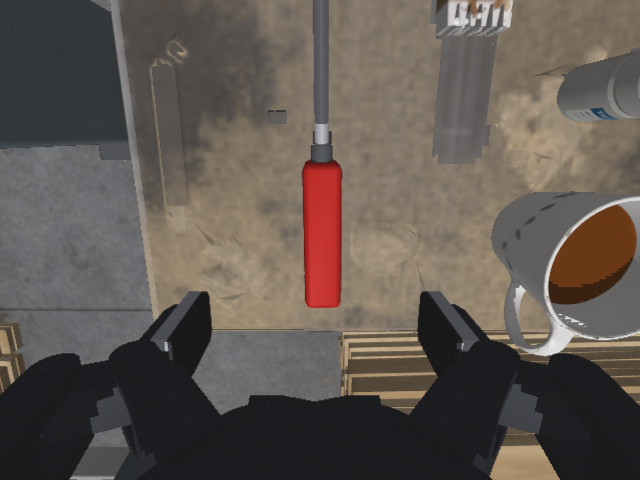

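```bash
python3 - <<'E'
from h import *
np.set_printoptions(precision=4,suppress=True)
m=env.camera_model("wrist")
for a,b,z in[(322.5,162,.05),(323,307,.05),(322,128,.04),(320,5,.04)]: print(px2w("w",a,b,z,m))
E
```

```text
[ 0.4962 -0.1195  0.05  ]
[ 0.498  -0.2277  0.05  ]
[ 0.4957 -0.0974  0.04  ]
[ 0.4936 -0.0237  0.04  ]
```

```bash
python3 -m jog '[[1,0.05,-0.002,0.005,-0.016],[1,0.09,-0.002,0.005,-0.016],[1,0.12,-0.002,0.005,-0.016],[1,0.13,-0.002,0.005,-0.016],[1,0.13,-0.002,0.005,-0.016],[1,0.13,-0.002,0.005,-0.016],[-0.8,0.13,-0.002,0.005,-0.016],[-0.8,0.13,-0.002,0.005,-0.016],[-0.8,0.13,-0.002,0.005,-0.016],[-0.8,0.13,-0.002,0.005,-0.016],[-0.8,0.13,-0.002,0.005,-0.016],[-0.8,0.13,-0.002,0.005,-0.016],[-0.8,0.13,-0.002,0.005,-0.016],[-0.8,0.13,-0.002,0.005,-0.016],[-0.8,0.13,-0.002,0.005,-0.016],[-0.8,0.13,-0.002,0.005,-0.016]]' 80
```

```text
time_s: 8.8
position: [0.4959, -0.1747, 0.033]
tool_rot: [[0.001, -0.02, 1.0], [-0.001, 1.0, 0.02], [-1.0, -0.001, 0.001]]
ft_force: [-0.5, 0.6, 5.6]
grip_width: 0.027
```

```bash
python3 -m jog '[[-0.8,-0.03,0,0,0],[-0.8,-0.06,0,0,0],[-0.8,-0.075,0,0,0],[-0.8,-0.075,0.03,-0.005,0.02],[-0.8,-0.075,0.06,-0.01,0.04],[-0.8,-0.075,0.1,-0.015,0.06],[-0.8,-0.075,0.14,-0.02,0.08],[-0.8,-0.075,0.18,-0.027,0.1],[-0.8,-0.075,0.21,-0.03,0.122],[-0.8,-0.075,0.236,-0.034,0.122],[-0.8,-0.075,0.236,-0.034,0.122],[-0.8,-0.075,0.236,-0.034,0.122],[-0.8,-0.075,0.236,-0.034,0.122]]' 
python3 - <<'E'
from h import *
s=env.observe();print(s["time_s"],s["position"])
w=env.get_image("wrist")[:,:,::-1];cv2.imwrite("pics/w5.png",w)
s=env.get_image("side")[:,:,::-1];cv2.imwrite("pics/s5.png",s);crop(s,150,190,380,340,3,"pics/s5c.png")
t=env.get_image("top")[:,:,::-1];cv2.imwrite("pics/t5.png",t);crop(t,180,170,380,320,4,"pics/t5c.png")
E
```

```text
time_s: 10.1
position: [0.4572, 0.0601, 0.1073]
tool_rot: [[0.0, 0.102, 0.995], [-0.0, 0.995, -0.102], [-1.0, -0.0, 0.0]]
ft_force: [0.0, -0.3, -2.0]
grip_width: 0.0269
10.1 [0.4571709  0.06009339 0.10728863]
```

View pics/w5.png

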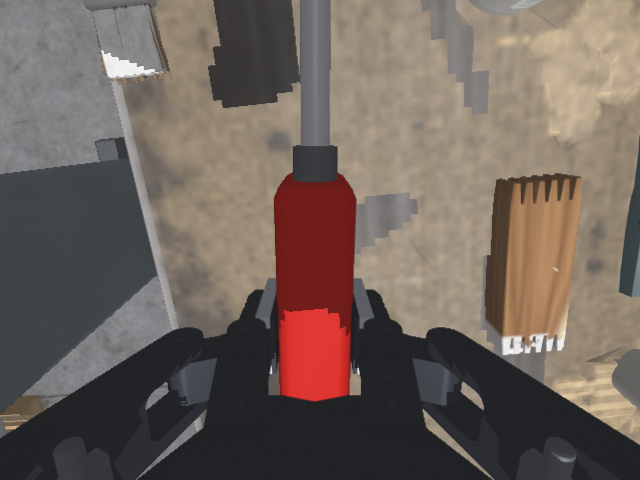

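View pics/s5c.png

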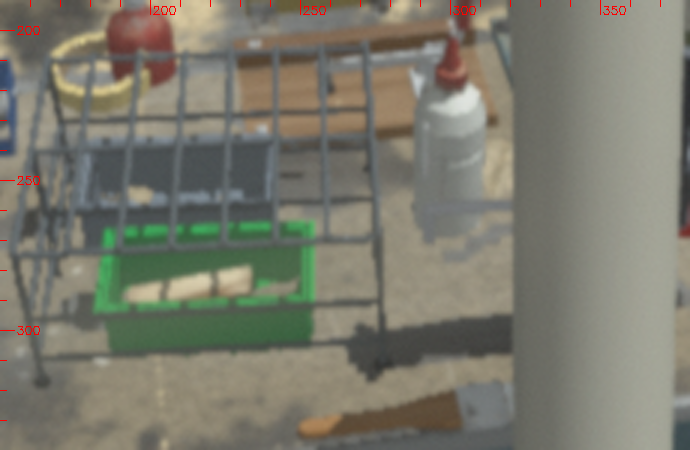

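View pics/t5c.png

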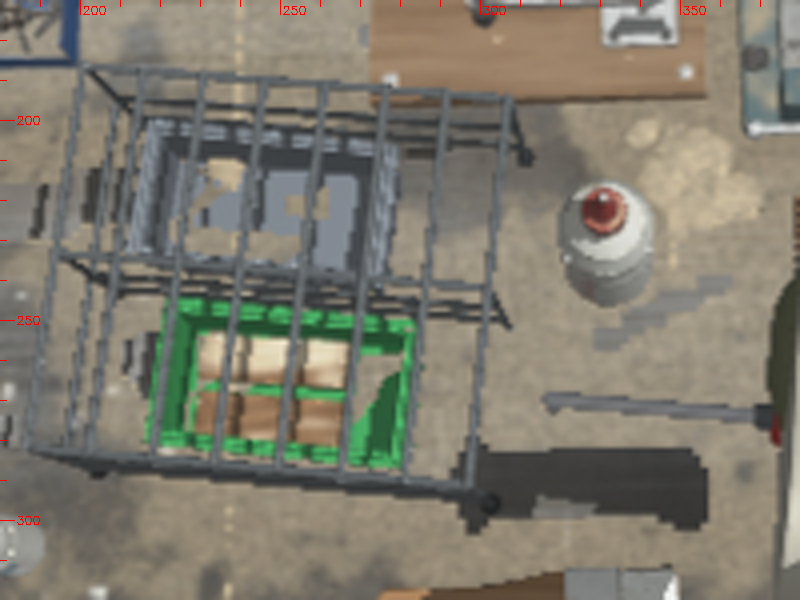

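```bash
python3 - <<'E'
from h import *
np.set_printoptions(precision=4,suppress=True)
print(px2w("top",180+545/4,170+402/4,.109), px2w("top",180+755/4,170+413/4,.109))
s=env.observe();R=s["tool_rot"];p=s["position"]
print(w2px("top",[p+R[:,1]*.196+[0,0,.002],p+R[:,1]*.055+[0,0,.002]]))
print((w2px("side",[p+R[:,1]*.196+[0,0,.002],p+R[:,1]*.19+[0,0,-.033]])-[150,190])*3)
# front wall inner and wedge edge in tote
for a,b,z in[(402,395,.06),(412,395,.06),(350,400,.02),(348,365,.024),(372,440,.004)]: print(px2w("top",180+a/4,170+b/4,z))
E
```

```text
[0.4716 0.2505 0.109 ] [0.4619 0.1241 0.109 ]
[[314.3546 268.1708]
 [372.6307 272.7849]]
[[418.0642 205.082 ]
 [426.0364 238.0583]]
[0.485  0.3441 0.06  ]
[0.4848 0.3378 0.06  ]
[0.4882 0.384  0.02  ]
[0.5108 0.3848 0.024 ]
[0.4635 0.372  0.004 ]
```

```bash
python3 -m jog '[[-0.8,0,0.02,0,0],[-0.8,0,0.04,0,0],[-0.8,0,0.06,0,0],[-0.8,0,0.08,0,0],[-0.8,0,0.1,0,0],[-0.8,0,0.112,0,0],[-0.8,0,0.119,0,0],[-0.8,0,0.119,0,0],[-0.8,0,0.119,0,0]]' 
python3 - <<'E'
from h import *
s=env.observe();print(s["time_s"],s["position"],s["ft_force"])
s=env.get_image("side")[:,:,::-1];crop(s,150,190,380,340,3,"pics/s6c.png")
t=env.get_image("top")[:,:,::-1];crop(t,180,170,380,320,4,"pics/t6c.png")
E
```

```text
time_s: 11.15
position: [0.469, 0.1786, 0.1073]
tool_rot: [[-0.0, 0.102, 0.995], [-0.0, 0.995, -0.102], [-1.0, -0.0, -0.0]]
ft_force: [-0.0, 0.3, -1.5]
grip_width: 0.027
11.15 [0.46903721 0.17861925 0.1072632 ] [-0.01709098  0.2639245  -1.5022346 ]
```

View pics/s6c.png

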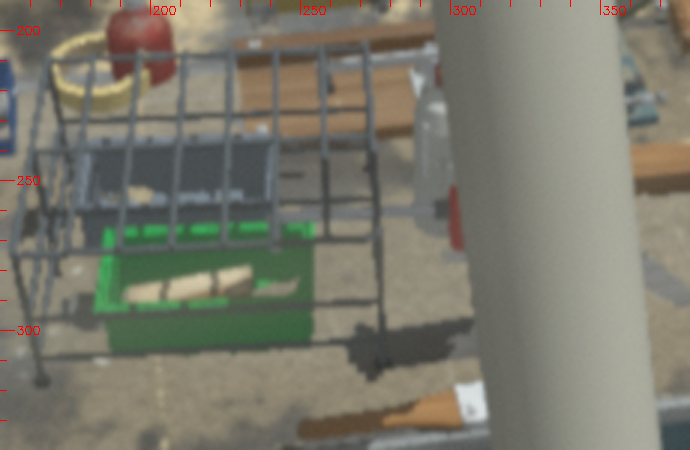

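View pics/t6c.png

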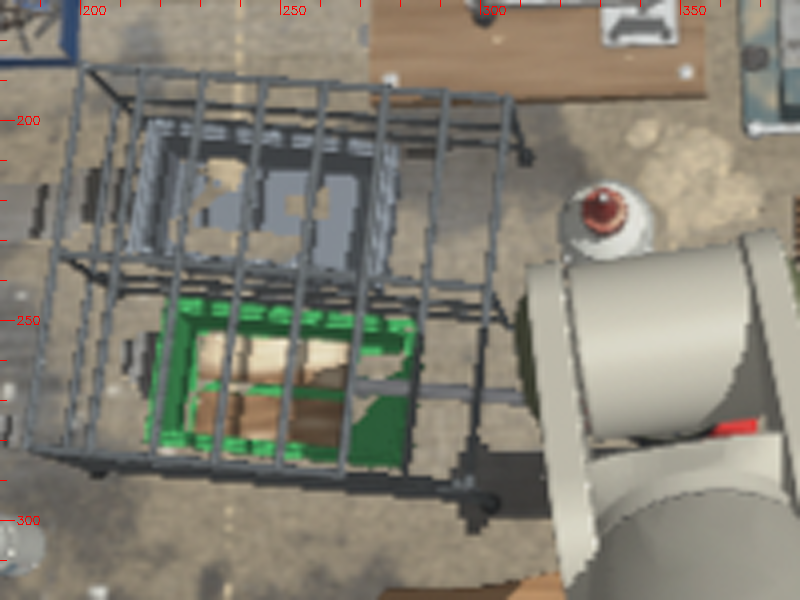

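```bash
python3 -m jog '[[-0.8,0.01,0,0,0],[-0.8,0.02,0,0,0],[-0.8,0.03,0,0,0],[-0.8,0.037,0,0,0],[-0.8,0.037,0,0,0],[-0.8,0.037,0,0,0],[-0.8,0.037,0,0,0]]' 
python3 - <<'E'
from h import *
s=env.observe();print(s["time_s"],s["position"],s["ft_force"])
s=env.get_image("side")[:,:,::-1];crop(s,190,220,320,320,6,"pics/s7c.png")
t=env.get_image("top")[:,:,::-1];crop(t,200,230,320,310,6,"pics/t7c.png")
E
```

```text
time_s: 11.95
position: [0.4693, 0.1792, 0.0706]
tool_rot: [[0.001, 0.102, 0.995], [0.0, 0.995, -0.102], [-1.0, 0.0, 0.001]]
ft_force: [-0.6, 0.3, -1.1]
grip_width: 0.0266
11.95 [0.46928492 0.1792422  0.07060267] [-0.61888229  0.33671703 -1.08006113]
```

View pics/s7c.png

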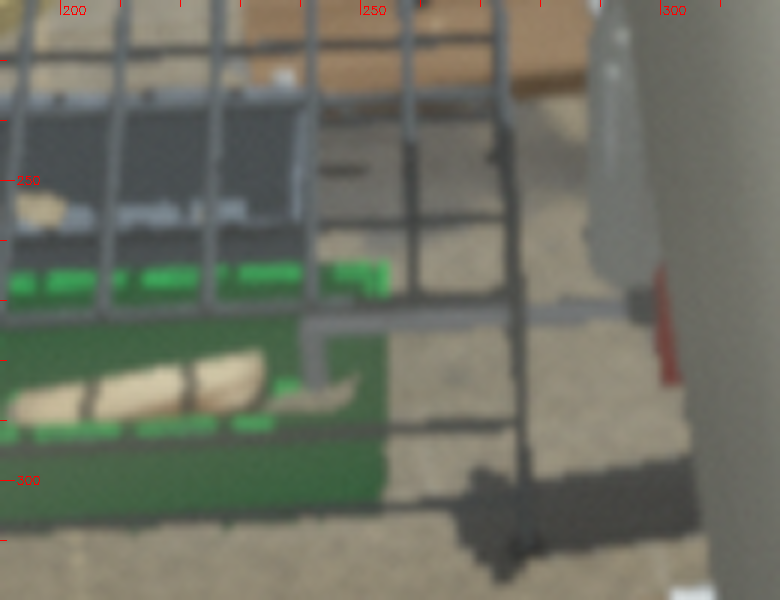

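View pics/t7c.png

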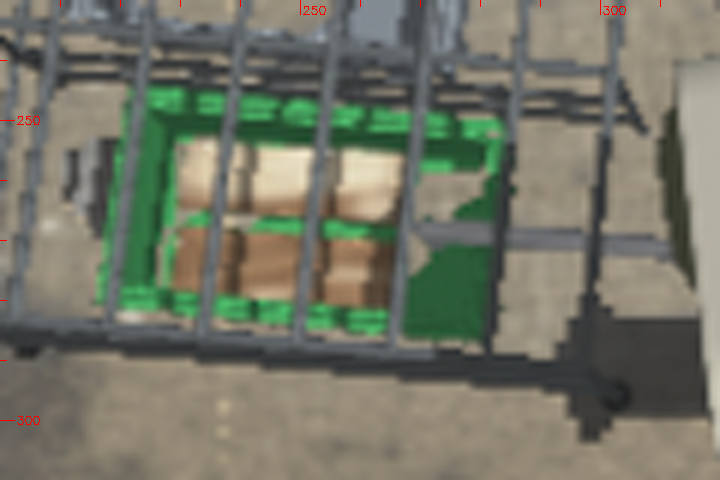

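The tip (side view, full-frame about (242,285)) is inside the green tote between wedges and front wall. Top view shows the bar centred on the lip. Now I drag.

```bash
python3 -m jog '[[-0.8,0,-0.006,0,0],[-0.8,0,-0.012,0,0],[-0.8,0,-0.016,0,0],[-0.8,0,-0.02,0,0],[-0.8,0,-0.026,0,0],[-0.8,0,-0.034,0,0],[-0.8,0,-0.042,0,0],[-0.8,0,-0.05,0,0],[-0.8,0,-0.06,0,0],[-0.8,0,-0.07,0,0],[-0.8,0,-0.08,0,0],[-0.8,0,-0.088,0,0],[-0.8,0,-0.094,0,0],[-0.8,0,-0.1,0,0],[-0.8,0,-0.1,0,0]]' 
python3 - <<'E'
from h import *
s=env.observe();print(s["time_s"],s["position"],s["ft_force"])
s=env.get_image("side")[:,:,::-1];crop(s,150,190,380,340,3,"pics/s8c.png")
t=env.get_image("top")[:,:,::-1];crop(t,180,170,380,320,4,"pics/t8c.png")
E
```

```text
time_s: 13.55
position: [0.4588, 0.079, 0.0703]
tool_rot: [[-0.0, 0.102, 0.995], [-0.0, 0.995, -0.102], [-1.0, -0.0, -0.0]]
ft_force: [-0.1, 0.6, -1.0]
grip_width: 0.0267
13.55 [0.45884248 0.07899457 0.07032754] [-0.05973635  0.59766072 -1.03320454]
```

View pics/s8c.png

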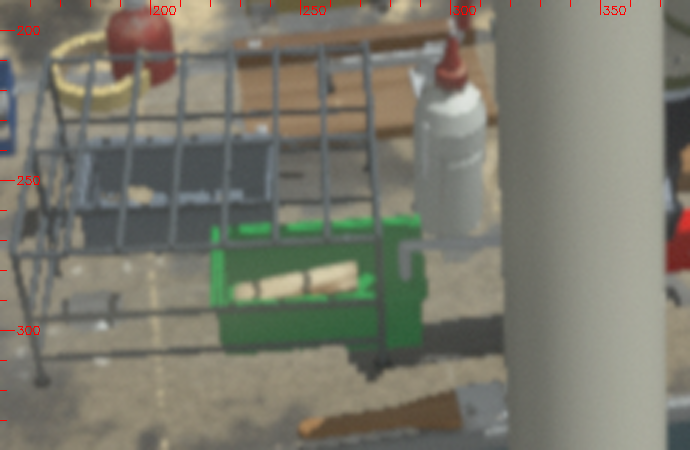

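View pics/t8c.png

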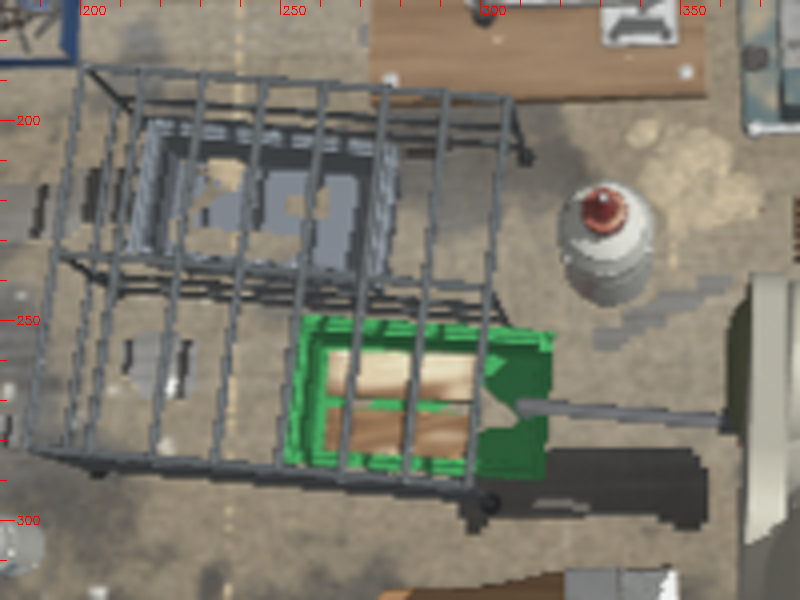

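```bash
python3 -m jog '[[-0.8,0,-0.006,0,0],[-0.8,0,-0.014,0,0],[-0.8,0,-0.024,0,0],[-0.8,0,-0.034,0,0],[-0.8,0,-0.044,0,0],[-0.8,0,-0.054,0,0],[-0.8,0,-0.064,0,0],[-0.8,0,-0.076,0,0],[-0.8,0,-0.088,0,0],[-0.8,0,-0.1,0,0],[-0.8,0,-0.112,0,0],[-0.8,0,-0.124,0,0],[-0.8,0,-0.136,0,0],[-0.8,0,-0.148,0,0],[-0.8,0,-0.156,0,0],[-0.8,0,-0.162,0,0],[-0.8,0,-0.168,0,0],[-0.8,0,-0.17,0,0],[-0.8,0,-0.17,0,0],[-0.8,0,-0.17,0,0]]' 
python3 - <<'E'
from h import *
s=env.observe();print(s["time_s"],s["position"],s["ft_force"])
s=env.get_image("side")[:,:,::-1];crop(s,150,190,380,340,3,"pics/s9c.png")
t=env.get_image("top")[:,:,::-1];crop(t,200,170,400,320,4,"pics/t9c.png")
E
```

```text
time_s: 15.65
position: [0.4416, -0.0894, 0.0704]
tool_rot: [[0.0, 0.102, 0.995], [-0.0, 0.995, -0.102], [-1.0, -0.0, 0.0]]
ft_force: [0.7, -0.0, -2.1]
grip_width: 0.027
15.65 [ 0.44162044 -0.08938518  0.07036809] [ 0.71514726 -0.01051579 -2.13023317]
```

View pics/s9c.png

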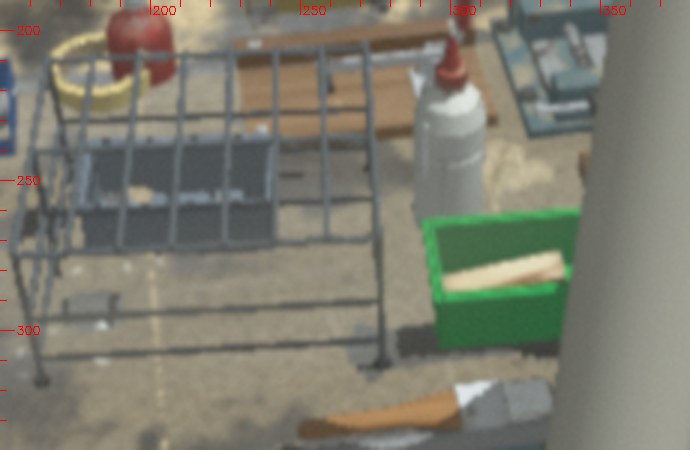

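View pics/t9c.png

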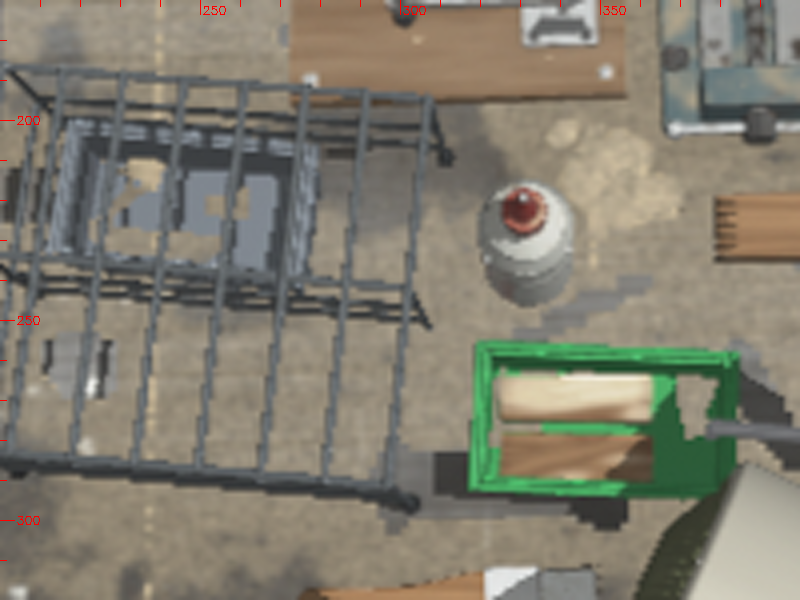

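```bash
python3 - <<'E'
from h import *
o=np.array([.5375,.2825]);ex=np.array([.101,.995])
for a,b in[(472,490),(478,342),(738,352),(732,495)]:
    p=px2w("top",200+a/4,170+b/4,.06)[:2];print(p,(p-o)@ex)
E
```

```text
[0.42279763 0.24990345] -0.044018508135109304
[0.51655126 0.24485172] -0.03957585703889836
[0.50610741 0.08047055] -0.20418995611279417
[0.41605253 0.08786447] -0.20592854454230547
```

The green tote is out: rear lip about 40 mm outside the mouth, centre at x ≈ -0.12, wedges inside, grey tote and bottle unmoved. Next I unload the hook, lift it, back off and put it down.

```bash
python3 -m jog '[[-0.8,0,0.004,0,0],[-0.8,0,0.009,0,0],[-0.8,0,0.009,0,0],[-0.8,-0.01,0.009,0,0],[-0.8,-0.03,0.009,0,0],[-0.8,-0.05,0.009,0,0],[-0.8,-0.06,0.009,0,0],[-0.8,-0.06,0.009,0,0],[-0.8,-0.06,-0.02,0,0],[-0.8,-0.06,-0.05,0,0],[-0.8,-0.06,-0.08,0,0],[-0.8,-0.06,-0.085,0,0],[-0.8,-0.06,-0.085,0,0],[-0.8,-0.06,-0.085,0,0]]' 
python3 - <<'E'
from h import *
s=env.observe();print(s["time_s"],s["position"],s["ft_force"])
t=env.get_image("top")[:,:,::-1];crop(t,280,170,480,320,4,"pics/t10c.png")
E
```

```text
time_s: 17.15
position: [0.4326, -0.1731, 0.1299]
tool_rot: [[-0.001, 0.102, 0.995], [0.001, 0.995, -0.102], [-1.0, 0.001, -0.001]]
ft_force: [-0.9, 1.2, -1.4]
grip_width: 0.0271
17.15 [ 0.43262514 -0.17312134  0.12985218] [-0.88073296  1.1595444  -1.38292418]
```

View pics/t10c.png

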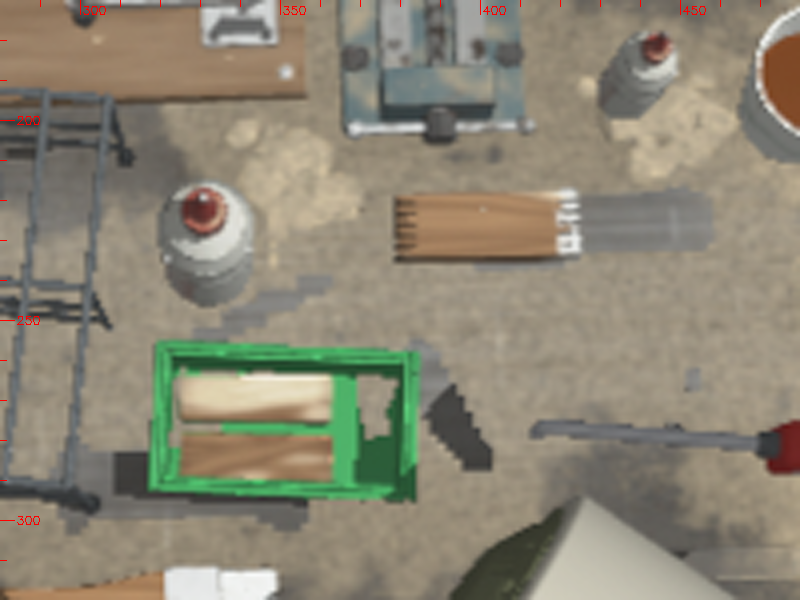

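The top view shows the hook free of the tote, with its tip at (415,278) and the tote front at col 384. I'll put it down.

```bash
python3 -m jog '[[-0.8,0,0,0.04,0],[-0.8,0.03,0,0.04,0],[-0.8,0.06,0,0.04,0],[-0.8,0.08,0,0.04,0],[-0.8,0.09,0,0.04,0],[-0.8,0.096,0,0.04,0],[-0.8,0.097,0,0.04,0],[-0.8,0.097,0,0.04,0],[-0.8,0.097,0,0.04,0]]'
```

```text
time_s: 18.1
position: [0.4731, -0.1783, 0.0341]
tool_rot: [[0.001, 0.102, 0.995], [-0.001, 0.995, -0.102], [-1.0, -0.001, 0.001]]
ft_force: [-0.7, -0.8, -2.3]
grip_width: 0.0273
```

```bash
python3 -m jog '[[-0.8,0.001,0,0,0],[-0.8,0.001,0,0,0],[0,0.001,0,0,0],[0.5,0.001,0,0,0],[1,0.001,0,0,0],[1,0.001,0,0,0],[1,0.001,0,0,0],[1,0.001,0,0,0],[1,-0.03,0,0,0],[1,-0.07,0,0,0],[1,-0.12,0,0,0],[1,-0.17,0,0,0],[1,-0.17,0,0,0],[1,-0.17,0,0,0],[1,-0.17,0,0,0]]'
python3 - <<'E'
from h import *
s=env.observe();print(s["time_s"],s["position"],s["ft_force"])
cv2.imwrite("pics/t11.png",env.get_image("top")[:,:,::-1])
cv2.imwrite("pics/s11.png",env.get_image("side")[:,:,::-1])
cv2.imwrite("pics/w11.png",env.get_image("wrist")[:,:,::-1])
E
```

```text
time_s: 19.6
position: [0.4721, -0.1777, 0.202]
tool_rot: [[-0.002, 0.102, 0.995], [0.002, 0.995, -0.102], [-1.0, 0.001, -0.002]]
ft_force: [0.9, 0.6, -0.6]
grip_width: 0.0853
19.6 [ 0.47213404 -0.17771116  0.20196319] [ 0.93395805  0.57156753 -0.57016017]
```

View pics/t11.png

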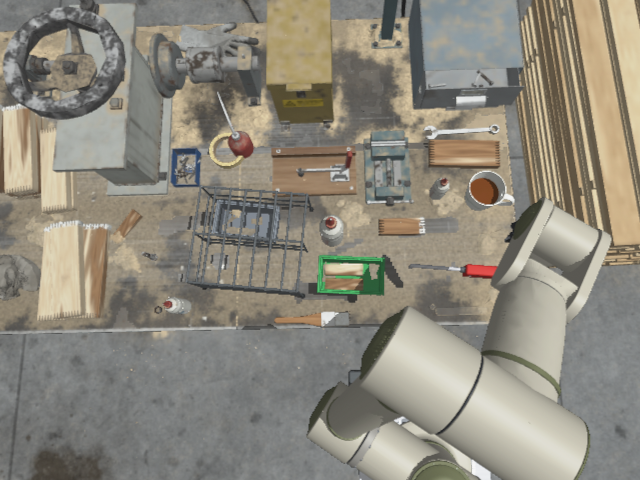

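View pics/w11.png

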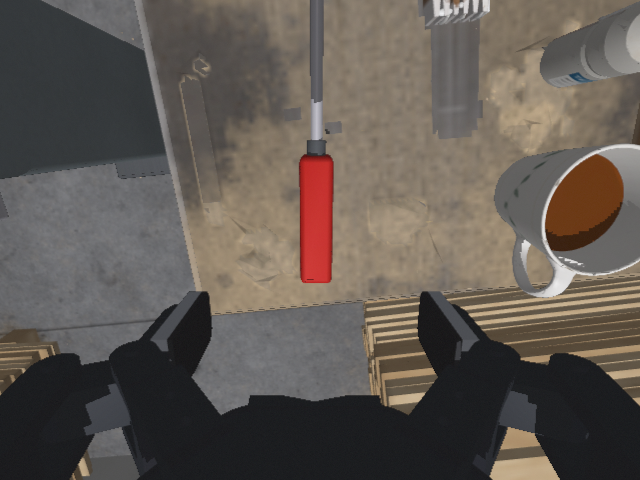

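View pics/s11.png

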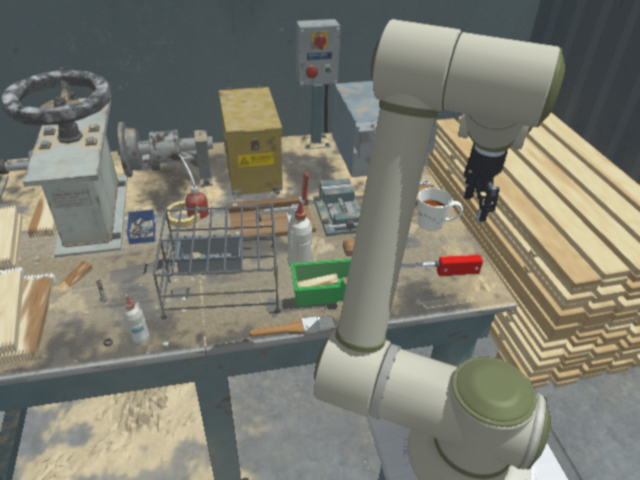

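Everything is in place: the tote at (351,275) is clear of the rack with both wedges in. The hook lies flat with its tip at (410,266), the offcut is flat at (402,227), and the bottle, mug and grey tote are where they were.

```bash
python3 - <<'E'
from rig import env
print(env.close_job())
E
```

```text
the job is handed in; nothing more can be done
None
```

The green tote is out of the rack, and I handed the job in after about 20 s of robot time. No verdict came back, so this rests on my own checks.

**What I did:** I moved the offcut out of the way, to about (0.60, 0.03). With the hook I reached over the tote's front lip, lowered the tip inside, and dragged the tote straight out. I then unhooked it, backed off and set it down about 60 mm in front of the tote.

**What the last checks showed:**
- **Tote position:** its centre measured about 0.12 m outside the mouth, with its rear lip about 40 mm clear. This was measured from the top view while the hook was still in, and the tote had not visibly moved by the final pictures.
- **Tote state:** it stands upright, with both wedges visible in it.
- **Hook and offcut:** both lie on the bench, clear of the tote.
- **Grey tote, bottle and mug:** all stand where they started, judged by eye from the pictures.

**Disagreement:** when I compared the cameras with the arm's own position, the hook differed by about 5 mm, more than the stated 2 mm calibration. I aimed the tip by the top camera and checked it in the pictures, and the pull worked. No check failed.

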